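Try a dowel in the go / no-go gap gauge

ROBOT

A 6-joint arm with a two-finger parallel gripper is mounted at the origin on a cart in front of the work surface, level with it; the furniture and walls round the work are solid. World frame = base frame: x ahead of the robot, y to its left, z up, the work surface at z = 0. Lengths are in mm, angles in degrees, forces in N, time in s.
With the tool pointing down it reaches from about 300 to 850 mm from the base axis. Payload 4.2 kg.
Tool frame: the origin (TCP) lies between the finger pads; the fingertips stand 8 mm ahead of it and the grasp point (between the pads) lies 11 mm behind it; x points along the fingers, y is the direction in which the jaws open and shut, and the axes are right-handed (so a half turn about x gives the same grasp; the last joint's range is limited). The gripper opens to 91 mm and grips with 3 to 60 N. Pads are 32 mm wide; open, the fingers measure 118 mm over their backs; the gripper's body (76 mm by 178 mm) begins 60 mm behind the grasp point.
Start: joints at [-68.583, 18.312, 89.639, -0, 72.044, -1.146], TCP at [220.632, -531.003, 221.976] pointing down, gripper open.
Joint ranges: [-177.97, 177.97], [-48.28, 115.42], [12.27, 149.76], [-77.06, 257.06], [2.81, 150.46], [-146.56, 146.56]. Speed limits (degrees/s): [147.25, 147.25, 180, 180, 180, 180].

INTERFACE

Orientations are given as [roll, pitch, yaw] about the fixed x, y, z axes, in that order (R = Rz(yaw) Ry(pitch) Rx(roll)).
In Python, from workcell import env gives the robot as it stands.
- The arm moves only by the tool arm_command, never from a script. Its arguments are lists of equal length, an entry for each row: "slide": the shift along the tool's x, y, z in cm, a list of three; "turn": the turn, a rotation vector about the tool's x, y, z in rad, a list of three; "grip": the closure in counts, from 0 (fully open) to 255 (shut). A call has 1 to 20 rows; each row is the pose to reach, as a shift and turn from the pose commanded when the call began, along the tool's axes at that moment; what a row does not reach only later rows make up. A row lasts 1/12 s, in which the tool goes at most 41.7 mm and 7.16 degrees, less where a joint would pass 70% of its speed; a pose out of reach is approached as far as the arm can. A call with a gripper value outside its range is refused whole. The fingers move at their own pace and stop on an object; "newtons" is the grip in N (left out, the last holds). Time passes only in rows, so rows that repeat a pose let the fingers close. It gives the time, the measured TCP pose, the force and the opening at its end, in the units of the state.
- env.state(): the state, without advancing time (a new reading comes with each control period).
- env.grab_frame(name): name is "side" or "top"; returns (picture, depth): 480x640x3 uint8, red, green, blue; 480x640 float32, mm along the optical axis (not along the pixel's ray), 0 where there is no reading.
- env.calibration(name): a dict with "K" (3x3 intrinsics, pixels), "camera_from_world" (4x4, takes a point from world to camera coordinates). Camera axes: x right, y up, looking along -z (the intrinsics and any distortion apply to the point x, -y, -z); pixel columns grow to the right and rows downward; lengths in mm; the calibration is good to about 2 mm. A picture is of the moment at which its call begins. calibration takes no time and is no camera call.
- env.job_done(): hands the job in, once; it reports no verdict.
Trained networks look in the newest picture that a camera, given by its name, has taken for a name from the list of things; names that differ only in an ending like _2 or _b are one class to them, and where a whole thing is asked for, a point or a joint stands for the part that bears it (a point fixed in the world has none). Each returns a list of dicts, best first, with "p" (0 to 1); they miss things now and then, are a little off and sometimes report something else, mostly with a low value. They report only what shows in the picture. A call takes as long as a camera call. They do not tell look-alikes from the thing itself.
- env.search_frame(camera, label): "point" ([x, y, z] in mm, in world coordinates, good to about 4 mm: the middle of the surface that is visible of it).
The state is a dict: "time_s": time; "qpos": joint angles; "qvel": joint speeds; "effort": joint torques, N m; "ee_pos": TCP position; "ee_rot": TCP orientation; "force": force on the tool from outside, world axes, zero at the start; "torque": the same for the moment, N m; "gripper_width": finger opening in mm.
Only numpy, scipy, OpenCV 4.12 (cv2) and the standard library are available. Lean on these libraries where they do the work, as an engineer would, in place of code of your own. Each camera call takes 0.05 s, during which the arm holds its last target.

TASK

Check the thicker of the two upright dark metal dowels in the gap gauge: lower it upright to just over the base plate in front of the flared mouth and push it, still upright and low, in through the mouth and along the wide go gap until the narrow no-go gap behind it stops it. Leave it standing there on the plate up against the no-go jaws, let go of it, and do not disturb the thinner dowel.

Things in the scene. Friction and masses are not known exactly. Their poses are not given: they have to be found in the camera images.
- thick_dowel: the part to check: plain round dark anodised aluminium dowel standing upright, 36 mm diameter, 110 mm tall, about 0.3 kg, a fine bright ring line near its foot. Origin at the centre of its underside, z along its axis upward. Grip it by its upper third so that the fingers pass over the gauge's jaws.
- thin_dowel: the other upright dark dowel, 20 mm diameter and 110 mm tall, about 0.1 kg; leave it alone. Origin at the centre of its underside, z up.
- gap_gauge: rigid steel gap gauge fixed to the bench. Origin: underside of its base plate, on the gaps' centre line; x = push direction (mouth to no-go gap), z up. Plate x -135 to 115 mm, 130 wide, top at z 8 (3 mm screw heads at its corners). Jaws 40 mm tall, tops at z 48 (screws +3). In front of x -50 the plate is bare; guides flare the mouth from 100 mm wide (x -45) to 52 (x -15). Go gap: 52 wide, x -15 to 45.
- no_go_jaws: the two rigid steel blocks at the gauge's far end that leave the no-go gap, 24 mm wide and 55 mm long, right behind the go gap. Fixed to the gauge, axes as its own. Origin on the centre line at the entry of the no-go gap, level with the plate's top (45 mm along x and 8 mm up from the gauge's origin). They stop the 36 mm dowel when its axis is about 13 mm before this origin.
There are look-alikes about, which are no part of the job. What is shaped like the thick_dowel but orange is not meant.

How it is judged:
By the outcome, as a careful person would: the job done as asked, in the order asked, and still so for the second after the job is handed in, with the robot touching nothing.
It also fails if it takes over 45 s, if anything falls off the work surface, if the arm or the gripper's body presses on something with over 40 N, if the wrist force passes 120 N, or if a joint passes its speed limit or range.

## Working session

There is one attempt and no reset: what is moved stays moved. The work goes in short steps, Python scripts to look and compute and a tool call to move; the robot and the scene stay as the last step left them, time stands still between calls to the robot, and variables do not carry over. Pictures are saved under pics/ and viewed, and the job is handed in when it is done.

Besides the shell and the picture viewer there is one more tool, called after ">>>" by a JSON object that holds its "api" and its "payload". arm_command: Moves the arm, as the interface text tells. Its arguments: {"type":"object","properties":{"slide":{"type":"array","items":{"type":"array","items":{"type":"number"}}},"turn":{"type":"array","items":{"type":"array","items":{"type":"number"}}},"grip":{"type":"array","items":{"type":"number"}},"newtons":{"type":"number"}},"required":["slide","turn","grip"]}

```bash
mkdir -p pics; python3 - <<'E'
from workcell import env
import cv2, numpy as np
print(env.state())
for n in("top","side"):
    p,d=env.grab_frame(n); cv2.imwrite(f"pics/{n}0.png",p[:,:,::-1]); np.save(f"{n}0.npy",d)
    c=env.calibration(n); print(n,c)
    for l in("thick_dowel","thin_dowel","gap_gauge","no_go_jaws"):
        print(l,env.search_frame(n,l))
E
```

```text
{'time_s': 0.0, 'qpos': array([-6.85827431e+01,  1.83523332e+01,  8.97056374e+01, -1.05005079e-03,
        7.20417244e+01, -1.14452742e+00]), 'qvel': array([ 0.01425871,  0.01052303, -0.04098205,  0.03355643, -0.01075643,
       -0.06472665]), 'effort': array([-3.70219414e-04, -4.12461877e+01, -2.31972367e+01,  7.26618455e-02,
        4.57818643e-02, -1.73503581e-04]), 'ee_pos': array([ 220.45132106, -530.54948681,  221.11851814]), 'ee_rot': array([-90.57079587,  89.90030004, 111.99131306]), 'force': array([-0.3259639 ,  0.09003194,  0.05581156]), 'torque': array([-3.83190784e-02,  4.94564901e-03, -9.28665143e-05]), 'gripper_width': 91.0709268321022}
top {'K': array([[498.63809936,   0.        , 314.04607418],
       [  0.        , 498.63809936, 231.6796292 ],
       [  0.        ,   0.        ,   1.        ]]), 'camera_from_world': array([[-6.52715723e-04, -9.99605881e-01,  2.80652100e-02,
         1.17218035e+02],
       [ 9.87042303e-01,  3.85931099e-03,  1.60413836e-01,
        -5.36710776e+02],
       [-1.60458926e-01,  2.78062542e-02,  9.86650772e-01,
        -8.58183895e+02],

[... 454 characters left out ...]
, 237.83249821],
       [  0.        ,   0.        ,   1.        ]]), 'camera_from_world': array([[-9.94939330e-01, -9.87350113e-02, -1.86313471e-02,
         5.27638925e+02],
       [ 4.41746998e-02, -5.96382845e-01,  8.01483685e-01,
         1.31679397e+01],
       [-9.02459165e-02,  7.96604607e-01,  5.97726338e-01,
        -9.79528696e+02],
       [ 0.00000000e+00,  0.00000000e+00,  0.00000000e+00,
         1.00000000e+00]])}
thick_dowel [{'point': [430.5, -105.5, 62.5], 'p': 0.85}, {'point': [493.3, -4.8, 65.3], 'p': 0.76}]
thin_dowel [{'point': [561.3, 399.7, 68.6], 'p': 0.73}]
gap_gauge [{'point': [575.3, 160.2, 15.2], 'p': 0.69}]
no_go_jaws [{'point': [659.3, 146.7, 45.4], 'p': 0.86}]
```

View pics/top0.png

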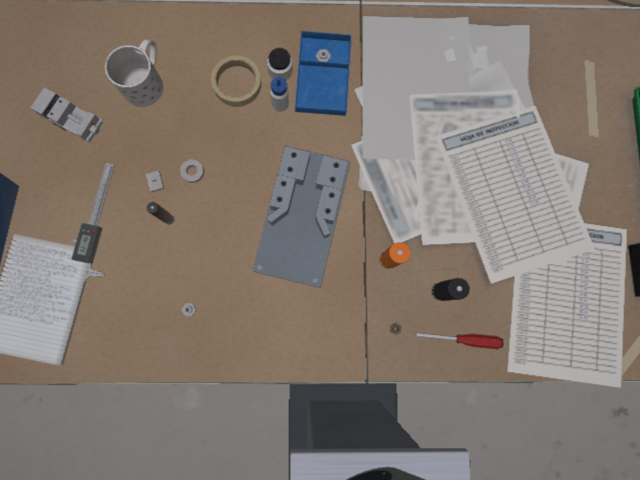

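View pics/side0.png

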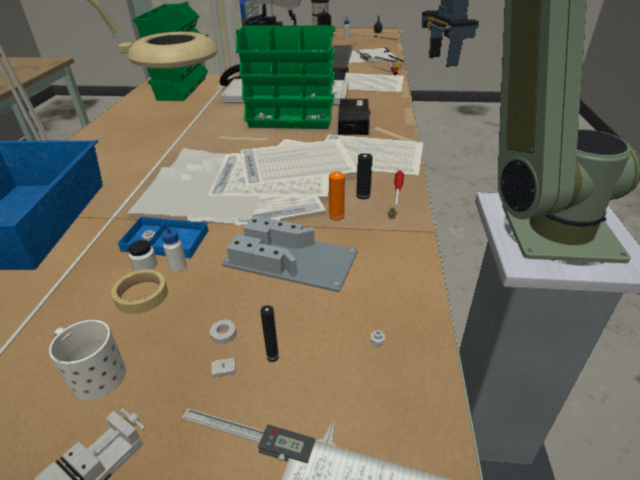

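Top view: the dark thick dowel is at about (455,289) and the orange look-alike at (398,254). The thin dowel is at (155,210). The gauge is centred near (300,215), its mouth facing down-left in the picture. Next I'll measure the poses from depth.

```bash
cat > h.py <<'E'
import numpy as np, cv2
from workcell import env
def cloud(n,d):
    c=env.calibration(n);K=c["K"];T=np.linalg.inv(c["camera_from_world"])
    v,u=np.mgrid[:480,:640]
    x=(u-K[0,2])/K[0,0]*d;y=(v-K[1,2])/K[1,1]*d
    P=np.stack([x,-y,-d,np.ones_like(d)],-1)@T.T
    return P[...,:3]
def circ(p):
    (c,r)=cv2.minEnclosingCircle(p.astype(np.float32)); return np.round(c,1),round(r,1)
E
python3 - <<'E'
from h import *
for n in("top","side"):
    d=np.load(f"{n}0.npy");P=cloud(n,d);X,Y,Z=P[...,0],P[...,1],P[...,2]
    ok=d>0
    t=ok&(abs(X-430)<60)&(abs(Y+108)<45)
    print(n,"thick zmax",np.percentile(Z[t],99.5), 'table z',np.median(Z[t]))
    m=t&(Z>104)&(Z<118); q=P[m][:,:2];print(' top',m.sum(),q.mean(0),circ(q),np.percentile(q,[2,98],axis=0))
    m=t&(Z>20)&(Z<95); q=P[m];print(' body',m.sum(),q.mean(0),np.percentile(q,[2,98],axis=0))
    g=ok&(X>420)&(X<760)&(Y>40)&(Y<240)
    for lo,hi in((4,13),(43,50)):
        m=(g&(Z>lo)&(Z<hi)).astype(np.uint8)
        k,lab,st,_=cv2.connectedComponentsWithStats(m)
        for i in range(1,k):
            if st[i,4]>150:
                q=P[lab==i]; r=cv2.minAreaRect(q[:,:2].astype(np.float32)); print(' z',lo,st[i],np.round(np.median(q[:,2]),1),np.round(r[0],1),np.round(r[1],1),round(r[2],2))
                print(np.round(cv2.boxPoints(r),1).tolist())
p=cv2.imread("pics/top0.png")[130:310,230:480];cv2.imwrite("pics/top0c.png",cv2.resize(p,None,fx=3.2,fy=3.2,interpolation=cv2.INTER_CUBIC))
E
```

```text
top thick zmax 111.15639102577305 table z -0.6198571515818685
 top 371 [ 432.16048797 -119.00938868] (array([ 432.1, -119.7]), 18.1) [[ 415.93860691 -135.20221726]
 [ 448.08717347 -103.15669539]]
 body 238 [ 430.27444335 -106.11465628   58.66072188] [[ 414.78374812 -117.73426545   22.35525539]
 [ 448.19319285 -101.89501377   93.76037987]]
 z 4 [ 253  149   87  138 5237] 6.9 [575.  139.2] [129.9 249.4] 76.5
[[438.6000061035156, 105.0999984741211], [681.2000122070312, 46.900001525878906], [711.5, 173.1999969482422], [468.8999938964844, 231.39999389648438]]
 z 43 [ 268  147   42   76 1414] 46.8 [620.3 165.4] [ 48.  144.8] 76.28
[[544.2999877929688, 159.3000030517578], [684.9000244140625, 124.9000015258789], [696.2999877929688, 171.5], [555.5999755859375, 205.89999389648438]]
 z 43 [ 317  156   31   80 1419] 46.9 [603.8  95.3] [ 47.8 145.1] 76.39
[[527.5999755859375, 89.0999984741211], [668.7000122070312, 55.0], [679.9000244140625, 101.5], [538.9000244140625, 135.60000610351562]]
side thick zmax 113.65126212764108 table z 4.486064014568626
 top 129 [ 431.92913209 -113.75330291] (array([ 
[... 162 characters left out ...]
1837818   21.12789672]
 [ 449.24792971 -100.4061533    93.53938244]]
 z 4 [ 222  241  136   51 2816] 10.1 [575.8 140.3] [144.3 257.2] 79.75
[[436.3999938964844, 92.19999694824219], [689.5999755859375, 46.400001525878906], [715.2000122070312, 188.39999389648438], [462.1000061035156, 234.1999969482422]]
 z 43 [244 216  71  21 348] 48.8 [603.5  96.5] [ 48.7 143.2] 76.92
[[528.2000122070312, 89.0], [667.7000122070312, 56.599998474121094], [678.7000122070312, 104.0999984741211], [539.2000122070312, 136.5]]
 z 43 [227 243  70  21 317] 48.3 [624.2 179.9] [ 25.7 144.2] 78.44
[[551.0, 181.8000030517578], [692.2999877929688, 152.89999389648438], [697.5, 178.10000610351562], [556.2000122070312, 207.0]]
```

View pics/top0c.png

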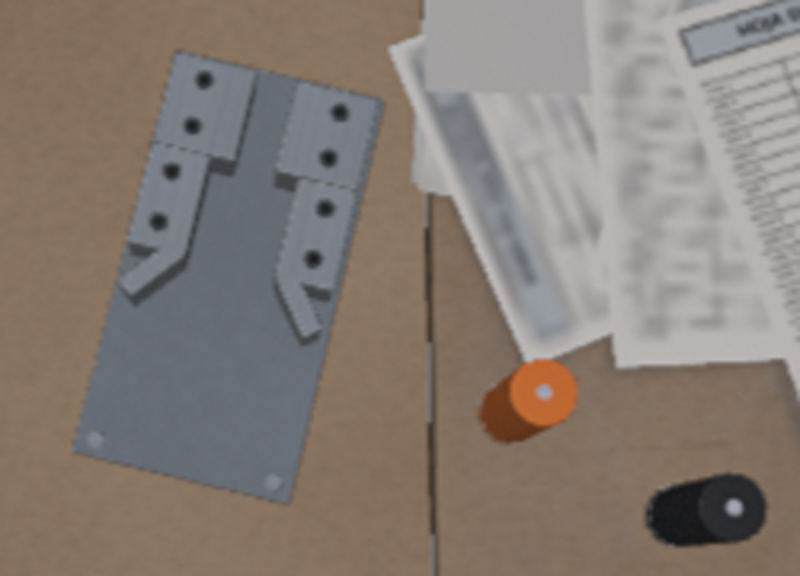

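```bash
cat >> h.py <<'E'
from scipy.spatial.transform import Rotation as Ro
def Rt(s): return Ro.from_euler('xyz',s["ee_rot"],degrees=True)
def tgt(sgn=1,yaw=-13.5):
    a=np.radians(yaw); y=sgn*np.array([np.cos(a),np.sin(a),0]); x=np.array([0,0,-1.]); return Ro.from_matrix(np.stack([x,y,np.cross(x,y)],1))
def plan(p,sgn=1):
    s=env.state();R=Rt(s);print("t",s["time_s"],"pos",s["ee_pos"].round(1),"F",s["force"].round(1),"w",round(s["gripper_width"],1),"q",s["qpos"].round(1))
    print("slide cm",(R.inv().apply(np.array(p)-s["ee_pos"])/10).round(2),"turn",(R.inv()*tgt(sgn)).as_rotvec().round(3))
    print("tool axes cols\n",R.as_matrix().round(3))
E
python3 -c "
from h import *
plan([432,-119.3,200]);plan([432,-119.3,200],-1)"
```

```text
t 0.5 pos [ 220.6 -531.   221.9] F [-0.   0.1  0.6] w 91.1 q [-68.6  18.3  89.6   0.   72.   -1.1]
slide cm [  2.19 -29.91 -35.32] turn [-0.941  0.    -0.   ]
tool axes cols
 [[ 0.     0.384 -0.923]
 [-0.    -0.923 -0.384]
 [-1.     0.    -0.   ]]
t 0.5 pos [ 220.6 -531.   221.9] F [-0.   0.1  0.6] w 91.1 q [-68.6  18.3  89.6   0.   72.   -1.1]
slide cm [  2.19 -29.91 -35.32] turn [ 2.2 -0.  -0. ]
tool axes cols
 [[ 0.     0.384 -0.923]
 [-0.    -0.923 -0.384]
 [-1.     0.    -0.   ]]
```

>>> {"api": "arm_command", "payload": {"slide": [[2.2,-29.9,-35.3],[2.2,-29.9,-35.3],[2.2,-29.9,-35.3],[2.2,-29.9,-35.3],[2.2,-29.9,-35.3],[2.2,-29.9,-35.3],[2.2,-29.9,-35.3],[2.2,-29.9,-35.3],[2.2,-29.9,-35.3],[2.2,-29.9,-35.3],[2.2,-29.9,-35.3],[2.2,-29.9,-35.3],[2.2,-29.9,-35.3],[2.2,-29.9,-35.3],[2.2,-29.9,-35.3],[2.2,-29.9,-35.3],[2.2,-29.9,-35.3],[2.2,-29.9,-35.3]], "turn": [[-0.94,0,0],[-0.94,0,0],[-0.94,0,0],[-0.94,0,0],[-0.94,0,0],[-0.94,0,0],[-0.94,0,0],[-0.94,0,0],[-0.94,0,0],[-0.94,0,0],[-0.94,0,0],[-0.94,0,0],[-0.94,0,0],[-0.94,0,0],[-0.94,0,0],[-0.94,0,0],[-0.94,0,0],[-0.94,0,0]], "grip": [0,0,0,0,0,0,0,0,0,0,0,0,0,0,0,0,0,0]}}

```text
time_s: 2.0
ee_pos: [431.5, -120.5, 200.0]
ee_rot: [29.7, 90.0, -74.0]
force: [0.5, -0.4, 0.9]
gripper_width: 91.2
```

```bash
python3 -c "
from h import *
plan([432,-119.3,82])"
```

```text
t 2.0 pos [ 431.5 -120.5  200. ] F [ 0.5 -0.4  0.9] w 91.2 q [-17.1   7.8 107.2  -0.   65.   -3.4]
slide cm [11.8   0.02 -0.13] turn [-0.004  0.    -0.   ]
tool axes cols
 [[ 0.     0.972 -0.237]
 [-0.    -0.237 -0.972]
 [-1.     0.     0.   ]]
```

>>> {"api": "arm_command", "payload": {"slide": [[3,0,-0.1],[6,0,-0.1],[8,0,-0.1],[9.5,0,-0.1],[11,0,-0.1],[11.8,0,-0.1],[11.8,0,-0.1],[11.8,0,-0.1]], "turn": [[0,0,0],[0,0,0],[0,0,0],[0,0,0],[0,0,0],[0,0,0],[0,0,0],[0,0,0]], "grip": [0,0,0,0,0,0,0,0]}}

```text
time_s: 2.67
ee_pos: [432.2, -118.8, 82.1]
ee_rot: [-29.9, 90.0, -133.5]
force: [-0.5, 0.5, 0.5]
gripper_width: 91.3
```

```bash
python3 -c "
from h import *
plan([432,-119.3,82])
for n in('top','side'):
    p,d=env.grab_frame(n);cv2.imwrite(f'pics/{n}1.png',p[:,:,::-1])
a=cv2.imread('pics/top1.png')[200:380,350:550];b=cv2.imread('pics/side1.png')[60:240,280:480]
cv2.imwrite('pics/c1.png',cv2.resize(np.hstack([a,b]),(800,360)))"
```

```text
t 2.6667 pos [ 432.2 -118.8   82.1] F [-0.5  0.5  0.5] w 91.3 q [-16.8  15.5 117.1  -0.   47.4  -3.2]
slide cm [ 0.01 -0.01  0.05] turn [-0.002  0.     0.   ]
tool axes cols
 [[-0.     0.972 -0.235]
 [-0.    -0.235 -0.972]
 [-1.    -0.     0.   ]]
```

View pics/c1.png

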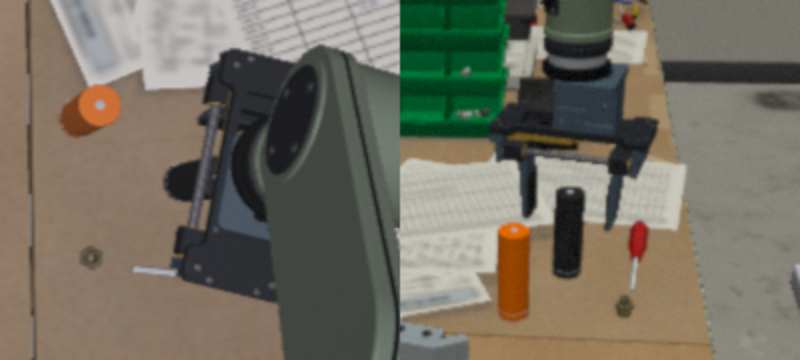

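The side crop shows the dark dowel (568,230) centred between the two fingers (530 and 612), and the orange one is clear of them. I'll close the gripper.

>>> {"api": "arm_command", "payload": {"slide": [[0,0,0],[0,0,0],[0,0,0],[0,0,0],[0,0,0],[0,0,0],[0,0,0],[0,0,0],[0,0,0],[0,0,0],[0,0,0],[0,0,0]], "turn": [[0,0,0],[0,0,0],[0,0,0],[0,0,0],[0,0,0],[0,0,0],[0,0,0],[0,0,0],[0,0,0],[0,0,0],[0,0,0],[0,0,0]], "grip": [200,200,200,200,200,200,200,200,200,200,200,200], "newtons": 25}}

```text
time_s: 3.77
ee_pos: [432.3, -118.5, 81.9]
ee_rot: [78.7, 90.0, -24.9]
force: [1.1, 0.4, -0.1]
gripper_width: 35.7
```

>>> {"api": "arm_command", "payload": {"slide": [[-0.5,0,0],[-1.5,0,0],[-3,0,0],[-5,0,0],[-7,0,0],[-9,0,0],[-11,0,0],[-12.5,0,0],[-13.5,0,0],[-14,0,0],[-14,0,0],[-14,0,0]], "turn": [[0,0,0],[0,0,0],[0,0,0],[0,0,0],[0,0,0],[0,0,0],[0,0,0],[0,0,0],[0,0,0],[0,0,0],[0,0,0],[0,0,0]], "grip": [200,200,200,200,200,200,200,200,200,200,200,200]}}

```text
time_s: 4.77
ee_pos: [431.5, -118.3, 221.4]
ee_rot: [-90.1, 89.9, 166.3]
force: [0.9, -0.4, -3.8]
gripper_width: 35.6
```

```bash
python3 -c "
from h import *
plan([497.2,157.9,222])"
```

```text
t 4.7667 pos [ 431.5 -118.3  221.4] F [ 0.9 -0.4 -3.8] w 35.6 q [-16.8   6.8 105.1  -0.   68.2  -3.2]
slide cm [ -0.06  -0.1  -28.39] turn [-0.001 -0.     0.001]
tool axes cols
 [[-0.001  0.972 -0.235]
 [ 0.    -0.235 -0.972]
 [-1.    -0.001 -0.   ]]
```

>>> {"api": "arm_command", "payload": {"slide": [[0,0,-0.7],[0,0,-2],[0,0,-4],[0,0,-6.5],[0,0,-9],[0,0,-11.5],[0,0,-14],[0,0,-16.5],[0,0,-19],[0,0,-21.5],[0,0,-24],[0,0,-26],[0,0,-27.5],[0,0,-28.2],[0,-0.1,-28.4],[0,-0.1,-28.4],[0,-0.1,-28.4],[0,-0.1,-28.4]], "turn": [[0,0,0],[0,0,0],[0,0,0],[0,0,0],[0,0,0],[0,0,0],[0,0,0],[0,0,0],[0,0,0],[0,0,0],[0,0,0],[0,0,0],[0,0,0],[0,0,0],[0,0,0],[0,0,0],[0,0,0],[0,0,0]], "grip": [200,200,200,200,200,200,200,200,200,200,200,200,200,200,200,200,200,200]}}

```text
time_s: 6.27
ee_pos: [497.5, 157.0, 221.8]
ee_rot: [-27.3, 90.0, -130.9]
force: [0.7, -0.1, -2.8]
gripper_width: 35.7
```

```bash
python3 -c "
from h import *
plan([497.2,157.9,92])
p,d=env.grab_frame('side');cv2.imwrite('pics/side2.png',p[:,:,::-1])
"
```

```text
t 6.2667 pos [497.5 157.  221.8] F [ 0.7 -0.1 -2.8] w 35.7 q [16.3 13.5 96.5 -0.  70.1 29.9]
slide cm [12.98 -0.05 -0.09] turn [-0.002  0.001  0.   ]
tool axes cols
 [[-0.     0.972 -0.236]
 [-0.001 -0.236 -0.972]
 [-1.    -0.     0.001]]
```

View pics/side2.png

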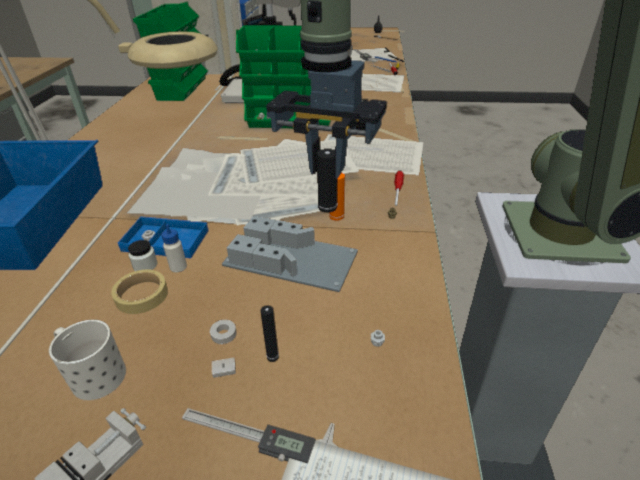

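The dowel is held upright at (328,180), above the bare front part of the plate. I'll lower it to about 2 mm over the plate.

>>> {"api": "arm_command", "payload": {"slide": [[1,0,0],[3,0,0],[5,0,0],[7,0,0],[9,0,0],[10.5,0,-0.1],[11.5,0,-0.1],[12.2,0,-0.1],[12.7,0,-0.1],[12.9,0,-0.1],[12.9,0,-0.1],[12.9,0,-0.1],[12.9,0,-0.1]], "turn": [[0,0,0],[0,0,0],[0,0,0],[0,0,0],[0,0,0],[0,0,0],[0,0,0],[0,0,0],[0,0,0],[0,0,0],[0,0,0],[0,0,0],[0,0,0]], "grip": [200,200,200,200,200,200,200,200,200,200,200,200,200]}}

```text
time_s: 7.4
ee_pos: [498.6, 159.0, 93.7]
ee_rot: [118.2, 89.9, 14.7]
force: [-0.8, -0.2, -3.4]
gripper_width: 35.5
```

```bash
python3 -c "
from h import *
plan([615.8,129.4,92])
for n in('top','side'):
    p,d=env.grab_frame(n);cv2.imwrite(f'pics/{n}3.png',p[:,:,::-1])
a=cv2.imread('pics/top3.png')[130:310,210:410];b=cv2.imread('pics/side3.png')[130:310,200:400]
cv2.imwrite('pics/c3.png',cv2.resize(np.hstack([a,b]),(800,360)))"
```

```text
t 7.4 pos [498.6 159.   93.7] F [-0.8 -0.2 -3.4] w 35.5 q [ 16.4  20.5 107.   -0.   52.5  30. ]
slide cm [ 0.19 12.08  0.12] turn [-0.001 -0.001 -0.002]
tool axes cols
 [[ 0.002  0.972 -0.235]
 [ 0.    -0.235 -0.972]
 [-1.     0.002 -0.001]]
```

View pics/c3.png

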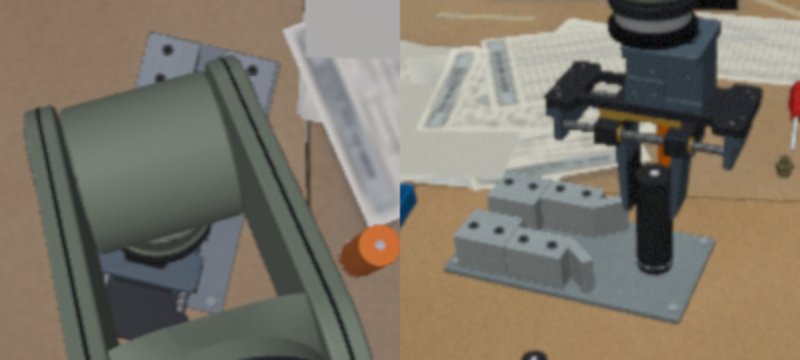

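The dowel (crop 655,265) stands just over the bare plate in front of the mouth. I'll push along the tool's +y, stopping short of the expected contact.

>>> {"api": "arm_command", "payload": {"slide": [[0.1,0.4,0],[0.1,1,0.1],[0.1,1.8,0.1],[0.1,2.6,0.1],[0.1,3.4,0.1],[0.1,4.2,0.1],[0.1,5,0.1],[0.1,5.8,0.1],[0.1,6.6,0.1],[0.1,7.4,0.1],[0.1,8.2,0.1],[0.1,9,0.1],[0.1,9.7,0.1],[0.1,10.3,0.1],[0.1,10.7,0.1],[0.1,11,0.1],[0.1,11,0.1],[0.1,11,0.1]], "turn": [[0,0,0],[0,0,0],[0,0,0],[0,0,0],[0,0,0],[0,0,0],[0,0,0],[0,0,0],[0,0,0],[0,0,0],[0,0,0],[0,0,0],[0,0,0],[0,0,0],[0,0,0],[0,0,0],[0,0,0],[0,0,0]], "grip": [200,200,200,200,200,200,200,200,200,200,200,200,200,200,200,200,200,200]}}

```text
time_s: 9.0
ee_pos: [604.5, 132.0, 91.8]
ee_rot: [-64.1, 90.0, -167.7]
force: [-0.8, -0.1, -3.1]
gripper_width: 35.1
```

```bash
python3 -c "
from h import *
plan([615.8,129.4,91])
for n in('top','side'):
    p,d=env.grab_frame(n);cv2.imwrite(f'pics/{n}4.png',p[:,:,::-1])
a=cv2.imread('pics/top4.png')[110:290,210:410];b=cv2.imread('pics/side4.png')[130:310,200:400]
cv2.imwrite('pics/c4.png',cv2.resize(np.hstack([a,b]),(800,360)))"
```

```text
t 9.0 pos [604.5 132.   91.8] F [-0.8 -0.1 -3.1] w 35.1 q [11.3 28.1 94.  -0.  58.  24.8]
slide cm [ 0.08  1.16 -0.01] turn [-0.001  0.     0.   ]
tool axes cols
 [[-0.001  0.972 -0.235]
 [-0.    -0.235 -0.972]
 [-1.    -0.     0.   ]]
```

View pics/c4.png

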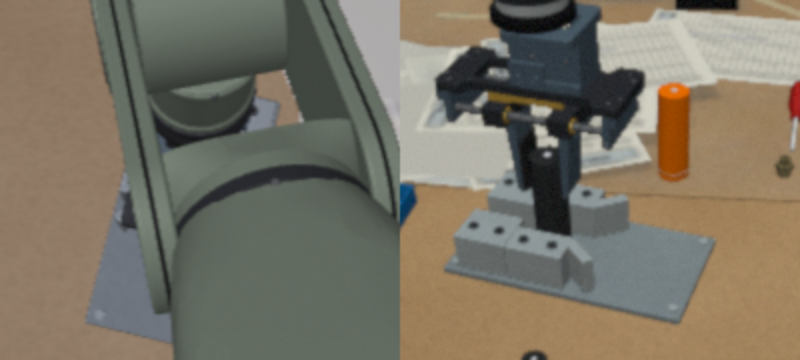

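The dowel is upright inside the go gap (crop 552,200) and shows no contact force. I'll approach the jaws slowly.

>>> {"api": "arm_command", "payload": {"slide": [[0,0.2,0],[0,0.4,0],[0,0.6,0],[0,0.8,0],[0,0.9,0],[0,0.9,0],[0,0.9,0]], "turn": [[0,0,0],[0,0,0],[0,0,0],[0,0,0],[0,0,0],[0,0,0],[0,0,0]], "grip": [200,200,200,200,200,200,200]}}

```text
time_s: 9.68
ee_pos: [613.5, 129.8, 91.9]
ee_rot: [-41.7, 90.0, -145.3]
force: [-0.1, -0.4, -2.3]
gripper_width: 35.4
```

>>> {"api": "arm_command", "payload": {"slide": [[0,0.1,0],[0,0.2,0],[0,0.2,0],[0,0.2,0]], "turn": [[0,0,0],[0,0,0],[0,0,0],[0,0,0]], "grip": [200,200,200,200]}}

```text
time_s: 10.02
ee_pos: [615.0, 129.5, 91.8]
ee_rot: [-79.8, 89.9, 176.6]
force: [-1.5, 0.7, -2.9]
gripper_width: 35.6
```

>>> {"api": "arm_command", "payload": {"slide": [[0,0.05,0],[0,0.1,0],[0,0.1,0],[0,0.1,0]], "turn": [[0,0,0],[0,0,0],[0,0,0],[0,0,0]], "grip": [200,200,200,200]}}

```text
time_s: 10.35
ee_pos: [615.4, 129.4, 91.8]
ee_rot: [-82.5, 89.9, 173.9]
force: [-4.4, 3.2, -1.4]
gripper_width: 35.8
```

>>> {"api": "arm_command", "payload": {"slide": [[0,0.05,0],[0,0.1,0],[0,0.1,0],[0,0.1,0]], "turn": [[0,0,0],[0,0,0],[0,0,0],[0,0,0]], "grip": [200,200,200,200]}}

```text
time_s: 10.68
ee_pos: [615.7, 129.4, 91.7]
ee_rot: [-84.9, 89.8, 171.5]
force: [-6.2, 2.3, -1.2]
gripper_width: 35.4
```

Contact: the reaction points straight back along the push axis, 6.6 N, at the expected spot. I'll lower the dowel onto the plate.

>>> {"api": "arm_command", "payload": {"slide": [[0.05,0,0],[0.1,0,0],[0.1,0,0],[0.1,0,0]], "turn": [[0,0,0],[0,0,0],[0,0,0],[0,0,0]], "grip": [200,200,200,200]}}

```text
time_s: 11.02
ee_pos: [616.2, 129.7, 90.9]
ee_rot: [-101.4, 89.8, 155.0]
force: [-5.9, 3.5, -0.4]
gripper_width: 35.7
```

>>> {"api": "arm_command", "payload": {"slide": [[0.03,0,0],[0.05,0,0],[0.05,0,0],[0.05,0,0]], "turn": [[0,0,0],[0,0,0],[0,0,0],[0,0,0]], "grip": [200,200,200,200]}}

```text
time_s: 11.35
ee_pos: [616.3, 129.8, 90.5]
ee_rot: [-109.5, 89.8, 146.9]
force: [-5.3, 3.5, -0.2]
gripper_width: 35.3
```

>>> {"api": "arm_command", "payload": {"slide": [[0.03,0,0],[0.05,0,0],[0.05,0,0],[0.05,0,0]], "turn": [[0,0,0],[0,0,0],[0,0,0],[0,0,0]], "grip": [200,200,200,200]}}

```text
time_s: 11.68
ee_pos: [616.5, 129.9, 90.1]
ee_rot: [-119.8, 89.9, 136.6]
force: [-5.3, 4.1, 0.3]
gripper_width: 35.5
```

>>> {"api": "arm_command", "payload": {"slide": [[0.03,0,0],[0.05,0,0],[0.05,0,0],[0.05,0,0]], "turn": [[0,0,0],[0,0,0],[0,0,0],[0,0,0]], "grip": [200,200,200,200]}}

```text
time_s: 12.02
ee_pos: [616.6, 130.0, 90.0]
ee_rot: [-130.4, 89.9, 126.0]
force: [-5.4, 3.9, 1.3]
gripper_width: 35.6
```

Fz has changed by about 4 N and the TCP is at z 90, so the dowel is on the plate. I'll open the fingers.

>>> {"api": "arm_command", "payload": {"slide": [[0,0,0],[0,0,0],[0,0,0],[0,0,0],[0,0,0],[0,0,0],[0,0,0],[0,0,0],[0,0,0],[0,0,0],[0,0,0],[0,0,0],[0,0,0],[0,0,0]], "turn": [[0,0,0],[0,0,0],[0,0,0],[0,0,0],[0,0,0],[0,0,0],[0,0,0],[0,0,0],[0,0,0],[0,0,0],[0,0,0],[0,0,0],[0,0,0],[0,0,0]], "grip": [150,140,130,120,110,100,80,60,40,20,10,10,10,10]}}

```text
time_s: 13.18
ee_pos: [617.4, 128.9, 89.4]
ee_rot: [38.1, 90.0, -65.5]
force: [-0.5, 0.7, 0.8]
gripper_width: 87.8
```

```bash
python3 -c "
from h import *
plan([616,129.4,91])
p,d=env.grab_frame('side');cv2.imwrite('pics/side5.png',p[:,:,::-1])
cv2.imwrite('pics/c5.png',cv2.resize(p[130:310,180:380,::-1],(800,600)))"
```

```text
t 13.1833 pos [617.4 128.9  89.4] F [-0.5  0.7  0.8] w 87.8 q [10.8 29.2 92.4 -0.  58.4 24.3]
slide cm [-0.16 -0.15 -0.01] turn [-0.001  0.    -0.   ]
tool axes cols
 [[ 0.     0.972 -0.235]
 [-0.    -0.235 -0.972]
 [-1.     0.     0.   ]]
```

View pics/c5.png

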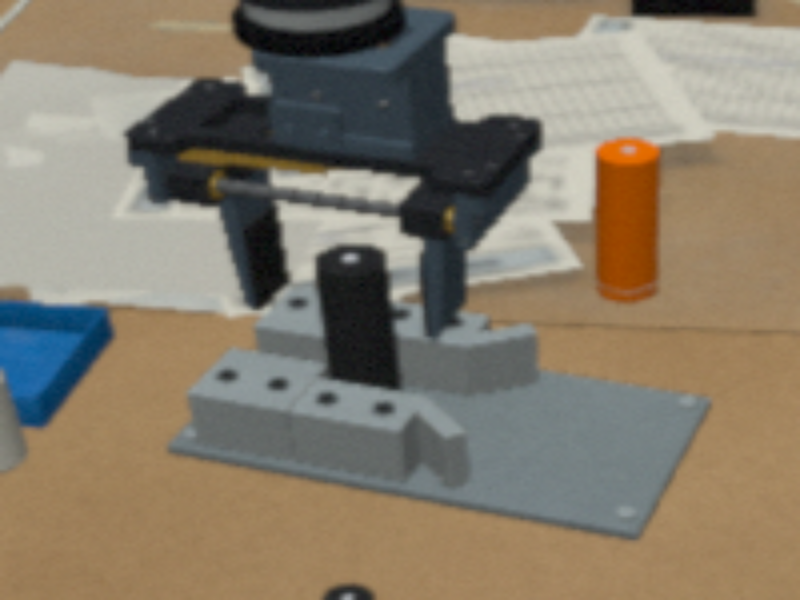

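The dowel stands free, with the fingers clear on both sides. I'll retreat straight up, then sideways.

>>> {"api": "arm_command", "payload": {"slide": [[-0.5,0,0],[-2,0,0],[-4,0,0],[-7,0,0],[-10,0,0],[-13,0,0],[-15,0,0],[-15,0,3],[-15,0,6],[-15,0,10],[-15,0,14],[-15,0,18],[-15,0,22],[-15,0,26],[-15,0,30],[-15,0,33],[-15,0,35],[-15,0,35],[-15,0,35]], "turn": [[0,0,0],[0,0,0],[0,0,0],[0,0,0],[0,0,0],[0,0,0],[0,0,0],[0,0,0],[0,0,0],[0,0,0],[0,0,0],[0,0,0],[0,0,0],[0,0,0],[0,0,0],[0,0,0],[0,0,0],[0,0,0],[0,0,0]], "grip": [10,10,10,10,10,10,10,10,10,10,10,10,10,10,10,10,10,10,10]}}

```text
time_s: 14.82
ee_pos: [535.0, -211.9, 239.7]
ee_rot: [148.3, 90.0, 44.6]
force: [-0.7, 0.6, -0.2]
gripper_width: 87.9
```

```bash
python3 - <<'E'
from h import *
plan([616,129.4,91])
o=np.array([584.7,136.9]);a=np.radians(-13.5);ex=np.array([np.cos(a),np.sin(a)]);ey=np.array([-ex[1],ex[0]])
for n in("top","side"):
    p,d=env.grab_frame(n);P=cloud(n,d);cv2.imwrite(f"pics/{n}6.png",p[:,:,::-1])
    m=(d>0)&(abs(P[...,0]-616)<60)&(abs(P[...,1]-129)<50)
    t=m&(P[...,2]>112)&(P[...,2]<126);q=P[t];c=circ(q[:,:2])
    print(n,t.sum(),'z',np.median(q[:,2]),c,'gauge xy',(c[0]-o)@ex,(c[0]-o)@ey)
    q=P[m&(P[...,2]>58)&(P[...,2]<112)]
    g=np.c_[(q[:,:2]-o)@ex,(q[:,:2]-o)@ey]
    for lo in(58,75,95):
        k=(q[:,2]>lo)&(q[:,2]<lo+17);print('  band',lo,k.sum(),np.percentile(g[k],[3,97],axis=0).round(1).tolist())
    print(env.search_frame(n,"thin_dowel")[:1])
a=cv2.imread('pics/top6.png')[110:310,240:440];b=cv2.imread('pics/side6.png')[150:350,180:380]
cv2.imwrite('pics/c6.png',cv2.resize(np.hstack([a,b]),(800,400),interpolation=cv2.INTER_CUBIC))
E
```

```text
t 14.8167 pos [ 535.  -211.9  239.7] F [-0.7  0.6 -0.2] w 87.9 q [-22.8  17.7  87.9   0.   74.4  -9.1]
slide cm [ 14.89  -0.22 -35.07] turn [-0.004 -0.001 -0.   ]
tool axes cols
 [[ 0.     0.971 -0.237]
 [ 0.    -0.237 -0.971]
 [-1.     0.    -0.001]]
top 337 z 116.7719670539667 (array([615.2, 129.1]), 17.8) gauge xy 31.478156410205198 -0.4644017814967742
  band 58 44 [[14.0, -17.3], [27.8, 13.3]]
  band 75 43 [[13.9, -16.8], [25.8, 13.9]]
  band 95 51 [[13.9, -17.1], [27.3, 13.8]]
[{'point': [561.8, 382.6, 81.8], 'p': 0.68}]
side 200 z 119.67844786548224 (array([615.9, 130.6]), 19.2) gauge xy 31.80864730869965 1.157564853798859
  band 58 120 [[14.5, -1.5], [43.6, 17.7]]
  band 75 130 [[14.4, -3.8], [44.0, 18.3]]
  band 95 141 [[14.4, -3.9], [44.2, 17.7]]
[{'point': [558.1, 398.0, 64.4], 'p': 0.66}]
```

View pics/c6.png

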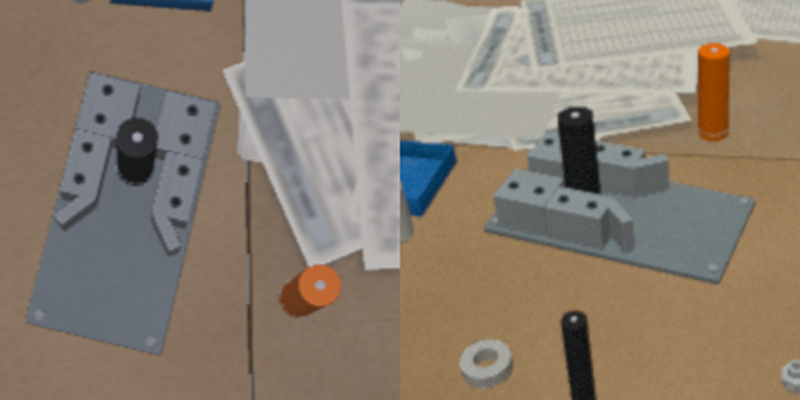

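Both views show the dowel upright against the no-go jaws, at gauge x ≈ 31.6 mm (expected about 32) and y ≈ 0. The thin dowel hasn't moved, and the robot is clear.

```bash
python3 -c "
from h import *
print(env.job_done())"
```

```text
the job is handed in; nothing more can be done
None
```

The thick dark dowel is standing upright on the gauge plate against the no-go jaws, released, and the job was handed in at about 15 s.

I gripped it by its upper third and lowered it to about 2–3 mm over the bare plate in front of the mouth. I then pushed it upright through the mouth and along the go gap until the jaws stopped it. The contact force was about 6–7 N, straight back along the push axis. After that I set it down on the plate, opened the fingers and retreated.

**Final position:** the two cameras put its axis at 31.5 and 31.8 mm along the gauge, against an expected stop of about 32 mm. Their sideways readings were −0.5 and +1.2 mm, which is within the calibration error of about 2 mm. That error also means the pictures alone can't rule out a sub-millimetre gap at the jaws after release.

**Upright and on the plate:** the sides were plumb in depth at three heights. The top measured 117–120 mm high, where 118 mm is expected.

**Other dowels:** the thin dowel's detected position agreed with the start to within about 5 mm, which is roughly the detector's own error. The arm never went near it. The orange look-alike was left standing.

No check failed.

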